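# Click the blue bench vise round to its 60 degree setting

### The job

Swing the blue vise on its clicking swivel base to its 60 degree setting: two 30 degree clicks anticlockwise, seen from above, past the long yellow zero mark. It may start on either side of zero, so count the clicks from where its white pointer stands now. Leave it resting in that click, let go, and do not turn the grey vise.

Things in the scene. Friction and masses are not known exactly. Their poses are not given: they have to be found in the camera images.
- blue_base: Dark round base of the blue vise, bolted down, 156 mm across, 20 mm high; origin under its centre, on the vertical swivel axis; z up. On its rim 12 painted ticks, one per 30 degrees: zero is the long broad yellow one on its +x axis, the rest are thin and white. Place and heading vary; the two vises may swap sides. Below its anvil the vise's body is 50 mm wide, its top 70 mm above the table.
- blue_vise (a joint): Swivel angle of the blue vise, rad, + anticlockwise from above, range -1.4 to 2.4; 0 = white pointer bar on the vise's round blue foot, at the tail opposite the jaws, stands at the yellow mark, wanted 1.047. A spring ball clicks every 30 degrees (0.524 rad) and pulls it into the nearest click when let go; passing a click takes about 0.2 N m. Starts at -0.524, 0 or 0.524.
- blue_anvil (a point): Centre of the flat anvil top, on the swivel axis, 110 mm above the table; turns with the vise: z up, -x to jaws, pointer at +x. Anvil: 36 mm wide across y, flat sides 38 mm deep, clear; x -36 to 30 mm; grip across y here from above and turn. Jaws 64 mm wide, x -36 to -94, no higher; brass tube 20 mm wide at x -62, top 11 mm above anvil; screw cross bar 92 mm long at x -115, 54 mm below anvil.
- grey_screw (a point): Middle of the cross bar at the screw end of the grey vise: same size and shape as the blue one, painted grey, holding a copper tube. 56 mm above the table, 115 mm from the grey vise's swivel axis; z up, -x pointing away from the axis along the screw. The grey vise is clamped stiff and must not be turned.
Things that resemble listed ones, but are neither listed nor needed, are in the scene too. What is shaped like the blue_base but turquoise is not meant.

How it is judged:
By the outcome, as a careful person would: the job done as asked, in the order asked, and still so for the second after the job is handed in, with the robot touching nothing.
It also fails if it takes over 32 s, if anything falls off the work surface, if the arm or the gripper's body presses on something with over 40 N, if the wrist force passes 120 N, or if a joint passes its speed limit or range.

### The arm

A 7-joint arm with a two-finger parallel gripper is mounted at the origin on the work surface. World frame = base frame: x ahead of the robot, y to its left, z up, the work surface at z = 0. Lengths are in mm, angles in rad, forces in N, time in s.
With the tool pointing down it reaches from about 425 to 925 mm from the base axis. Payload 6.8 kg.
Tool frame: the origin (TCP) lies at the centre of the arm's flange, where the gripper is bolted on; the fingertips stand 173 mm ahead of it and the grasp point (between the pads) lies 155 mm ahead of it (robot.finger_overhang is the distance from the TCP to the fingertips, in mm); y points along the fingers, x is the direction in which the jaws open and shut, and the axes are right-handed (so a half turn about y gives the same grasp; the last joint's range is limited). The gripper opens to 85 mm and grips with 20 to 120 N. Pads are 22 mm wide; open, the fingers measure 114 mm over their backs; the gripper's body (76 mm by 85 mm) begins 54 mm behind the grasp point. The pads swing forward as they close: fully open they stand 13 mm farther back than shut.
Start: joints at [-1.343, 0.477, 0.022, 1.555, -0.011, 1.109, -0.083], TCP at [222.427, 637.314, 404.708] pointing down, gripper open.
Joint ranges: [-2.96, 2.96], [-0.34, 2.1], [-1.41, 1.46], [0.24, 2.44], [-1.37, 4.51], [0.17, 1.92], [-2.96, 2.96]. Speed limits (rad/s): [2.39, 2.39, 3.14, 3.14, 3.14, 3.14, 3.14].

### API

Orientations are given as a unit quaternion [x, y, z, w].
In Python, from rig import robot gives the robot as it stands.
- The arm moves only by the tool step_arm, never from a script. Its argument "rows" is a list of rows, each a list of 6 numbers: the shift along the tool's x, y, z in cm, then the turn, a rotation vector about the tool's x, y, z in units of 6 degrees (1.0 is 6 degrees). In form: [[tx, ty, tz, wx, wy, wz], ...]. A call has 1 to 10 rows; each row is the pose to reach, as a shift and turn from the pose commanded when the call began, along the tool's axes at that moment; what a row does not reach only later rows make up. A row lasts 1/10 s, in which the tool goes at most 50 mm and 8.59 degrees, less where a joint would pass 70% of its speed; a pose out of reach is approached as far as the arm can. A call with a gripper value outside its range is refused whole. "hand" is the opening, from -1 (shut) to 1 (fully open), so that 0 is half open, set as the call begins (left out, the last holds). The fingers move at their own pace and stop on an object; the grip force is fixed at half the most. Time passes only in rows, so rows that repeat a pose let the fingers close. It gives the time, the measured TCP pose, the force and the opening at its end, in the units of the state.
- robot.state(): the state, without advancing time (a new reading comes with each control period).
- robot.get_image(name): name is "side" or "top"; returns a dict with "pixels" (420x560x3 uint8, red, green, blue), "intrinsics" (3x3 intrinsics, pixels), "extrinsics" (4x4, takes a point from world to camera coordinates). Camera axes: x right, y down, z forward; pixel columns grow to the right and rows downward; lengths in mm; the calibration is good to about 2 mm. A picture is of the moment at which its call begins. There is no depth.
- robot.job_done(): hands the job in, once; it reports no verdict.
The state is a dict: "t": time; "q": joint angles; "joint_vel": joint speeds; "tau": joint torques, N m; "eef_pos": TCP position; "tool_rot": TCP orientation; "wrist_force": force on the tool from outside, world axes, zero at the start; "torque": the same for the moment, N m; "width": finger opening in mm.
Only numpy, scipy, OpenCV 4.12 (cv2) and the standard library are available. Lean on these libraries where they do the work, as an engineer would, in place of code of your own. Each camera call takes 0.05 s, during which the arm holds its last target.

## Working session

There is one attempt and no reset: what is moved stays moved. The work goes in short steps, Python scripts to look and compute and a tool call to move; the robot and the scene stay as the last step left them, time stands still between calls to the robot, and variables do not carry over. Pictures are saved under pics/ and viewed, and the job is handed in when it is done.

Besides the shell and the picture viewer there is one more tool, called after "Request:" in YAML: its name, and indented under it one key for each argument. step_arm: Moves the arm, as the interface text tells. Its arguments: {"type":"object","properties":{"rows":{"type":"array"},"hand":{"type":"number"}},"required":["rows"]}

```bash
mkdir -p pics; cat > h.py <<'E'
import numpy as np,cv2
from rig import robot
def snap(n,f):
    d=robot.get_image(n); cv2.imwrite(f'pics/{f}.png',d['pixels'][:,:,::-1]); np.savez(f'pics/{f}.npz',K=d['intrinsics'],E=d['extrinsics']); return d
def load(f):
    z=np.load(f'pics/{f}.npz');return z['K'],z['E']
def ray(f,u,v):
    K,E=load(f);d=E[:3,:3].T@np.linalg.inv(K)@[u,v,1];c=-E[:3,:3].T@E[:3,3];return c,d
def atz(f,u,v,z):
    c,d=ray(f,u,v);return c+d*(z-c[2])/d[2]
def tri(obs):
    A=0;b=0
    for f,u,v in obs:
        c,d=ray(f,u,v);d=d/np.linalg.norm(d);P=np.eye(3)-np.outer(d,d);A=A+P;b=b+P@c
    return np.linalg.solve(A,b)
def proj(f,p):
    K,E=load(f);q=K@(E[:3,:3]@np.array(p)+E[:3,3]);return q[:2]/q[2]
def crop(f,x0,y0,x1,y1,s,o):
    im=cv2.imread(f'pics/{f}.png')[y0:y1,x0:x1];cv2.imwrite(f'pics/{o}.png',cv2.resize(im,None,fx=s,fy=s,interpolation=cv2.INTER_CUBIC))
E
python3 - <<'E'
from h import *
snap('top','t0');snap('side','s0');s=robot.state();print(s['t'],s['eef_pos'],s['tool_rot'],s['width'])
E
```

```text
0.1 [222.34207486 637.05959023 403.82598637] [ 0.57689316  0.40895494 -0.40987223 -0.57615527] 85.37522235038352
```

View pics/t0.png

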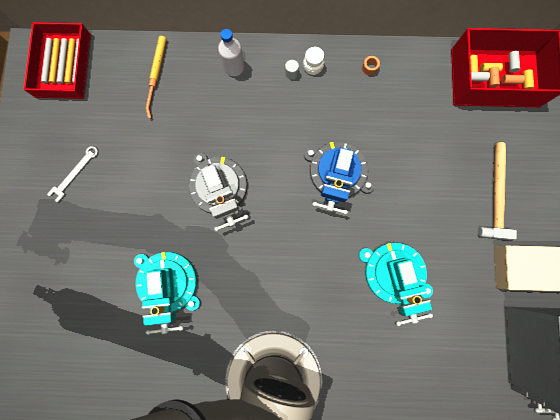

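View pics/s0.png

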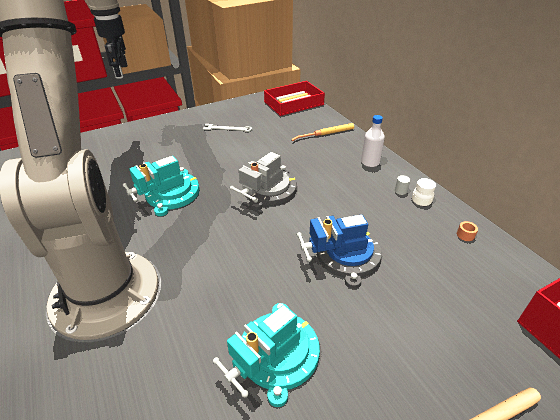

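```bash
python3 - <<'E'
from h import *
for p in [(0,0,0),(500,0,0),(0,500,0),(222,637,404)]:print(p,proj('t0',p),proj('s0',p))
crop('t0',290,125,390,225,6,'t0c');crop('s0',290,190,400,300,6,'s0c')
E
```

```text
(0, 0, 0) [274.36023335 380.35478017] [105.30971742 293.02391475]
(500, 0, 0) [279.96182368 186.79424051] [298.66700182 222.01755276]
(0, 500, 0) [ 78.57665696 373.63250257] [ 78.28100592 177.83448605]
(222, 637, 404) [-122.13189446  294.37084974] [107.41080021  17.39111935]
```

View pics/t0c.png

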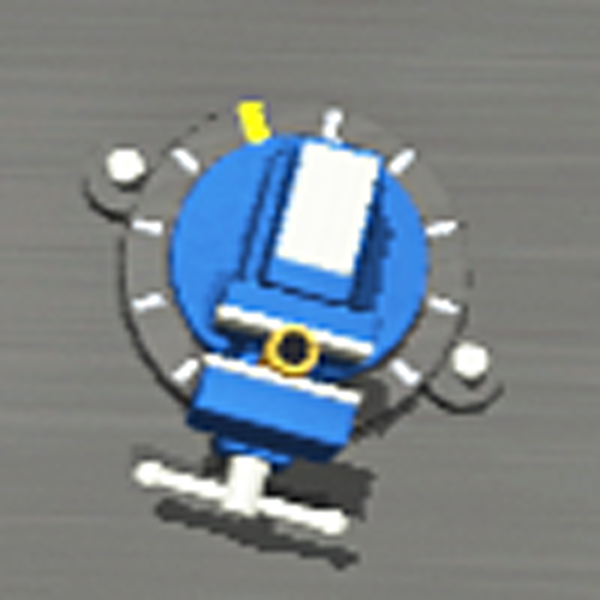

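View pics/s0c.png

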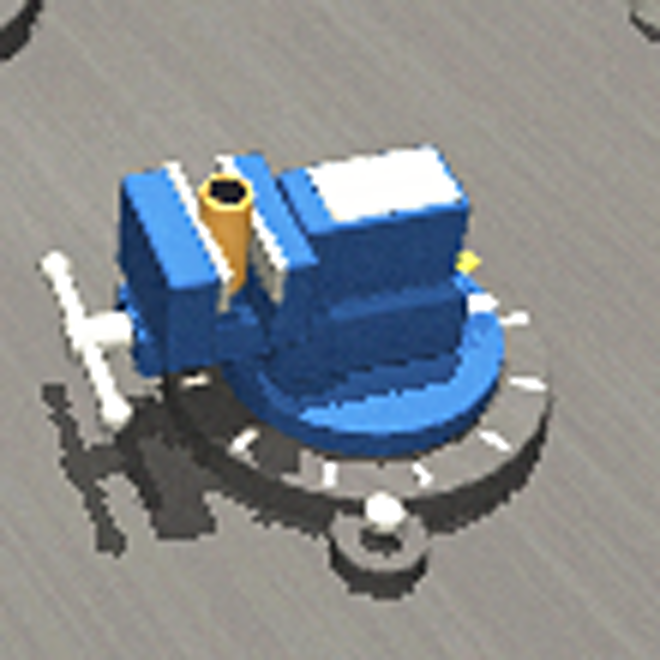

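```bash
python3 - <<'E'
from h import *
T=[(307,143),(383,158),(350,275),(275,258)];S=[(430,148),(467,205),(328,220),(305,172)]
P=[]
for t,s in zip(T,S):
    p=tri([('t0',290+t[0]/6,125+t[1]/6),('s0',290+s[0]/6,190+s[1]/6)]);P.append(p);print(p.round(1),(proj('t0',p)-[290,125])*6,(proj('s0',p)-[290,190])*6)
P=np.array(P);d=(P[0]+P[1]-P[2]-P[3])/2;print('len',np.linalg.norm(d),'ang',np.degrees(np.arctan2(d[1],d[0])),P.mean(0), np.linalg.norm(P[0]-P[1]))
# base ticks: top crop
tk=[(254,120),(333,125),(402,160),(441,229),(443,305),(405,372),(186,160),(148,228),(149,301),(186,370)]
Q=np.array([atz('t0',290+u/6,125+v/6,20)[:2] for u,v in tk])
A=np.c_[2*Q,np.ones(len(Q))];x=np.linalg.lstsq(A,(Q**2).sum(1),rcond=None)[0];c=x[:2];print('c',c,'r',np.sqrt(x[2]+c@c))
for q in Q:print(np.degrees(np.arctan2(*(q-c)[::-1])).round(1),np.linalg.norm(q-c).round(1))
# pointer in side
p=atz('s0',290+480/6,190+300/6,28);print(p,np.degrees(np.arctan2(*(p[:2]-c)[::-1])))
# tube top
print(tri([('t0',290+292/6,125+348/6),('s0',290+227/6,190+190/6)]))
E
```

```text
[ 577.8 -149.7  108.9] [308.2359298  140.56532605] [427.21317017 148.79095986]
[ 572.4 -181.   106.9] [383.73253442 156.59001989] [465.33750996 205.46950098]
[ 520.5 -166.4  110.6] [349.24268481 276.56352741] [329.82629009 219.51210927]
[ 529.  -137.   107.3] [275.82598608 256.2758769 ] [303.03287586 172.52067917]
len 52.191486864637625 ang -15.192436088377148 [ 549.93415127 -158.54300846  108.43167541] 31.83729819287362
c [ 548.47730025 -157.56231682] r 68.12106791791233
15.8 69.2
-14.4 67.2
-43.9 68.8
-74.5 67.6
-104.2 68.0
-134.2 68.3
46.3 68.2
77.1 67.6
105.8 67.5
135.8 68.9
[ 604.92551122 -165.56283665   28.        ] -8.066917783922873
[ 488.95928603 -142.41216417  119.51723126]
```

Request:
step_arm:
  rows:
    - [-2.6,0,-4.0,0,1.4,0]
    - [-5.2,0,-8.0,0,2.8,0]
    - [-7.8,0,-12.0,0,4.2,0]
    - [-10.4,0,-16.0,0,5.6,0]
    - [-13.0,0,-20.0,0,7.0,0]
    - [-15.6,0,-24.0,0,8.4,0]
    - [-18.2,0,-28.0,0,9.8,0]
    - [-20.8,0,-32.0,0,11.2,0]
    - [-23.4,0,-36.0,0,12.6,0]
    - [-26.0,0,-40.0,0,14.0,0]
  hand: 1

```text
t: 1.1
eef_pos: [515.1, 258.3, 404.6]
tool_rot: [-0.702, 0.084, -0.083, 0.702]
wrist_force: [0.3, 0.1, -0.5]
width: 85.2
```

```bash
cat >> h.py <<'E'
from scipy.spatial.transform import Rotation as R
def delta(p,yaw):
    s=robot.state();r=R.from_quat(s['tool_rot']);M=r.as_matrix()
    y=np.radians(yaw);x=np.array([np.cos(y),np.sin(y),0]);yy=np.array([0,0,-1.]);G=np.c_[x,yy,np.cross(x,yy)]
    print('t',s['t'],'pos',s['eef_pos'].round(1),'yaw',np.degrees(np.arctan2(M[1,0],M[0,0])).round(2),'q',np.round(s['q'],2))
    print('cm',(M.T@(np.array(p)-s['eef_pos'])/10).round(2),'turn',(np.degrees(R.from_matrix(M.T@G).as_rotvec())/6).round(2))
E
python3 -c "
from h import *
delta((548,-158,330),-104.7)"
```

```text
t 1.1 pos [515.1 258.3 404.6] yaw -13.57 q [-0.94  0.33  0.46  1.82 -0.17  1.03 -0.65]
cm [ 12.97   7.46 -39.7 ] turn [ 0.   15.19 -0.  ]
```

Request:
step_arm:
  rows:
    - [1.3,0,-4.0,0,1.4,0]
    - [2.6,0,-8.0,0,2.8,0]
    - [3.9,0,-12.0,0,4.2,0]
    - [5.2,0,-16.0,0,5.6,0]
    - [6.5,0,-20.0,0,7.0,0]
    - [7.8,1,-24.0,0,8.4,0]
    - [9.1,2,-28.0,0,9.8,0]
    - [10.4,3,-32.0,0,11.2,0]
    - [11.7,4,-36.0,0,12.6,0]
    - [13.0,5.5,-39.7,0,14.0,0]

```text
t: 2.1
eef_pos: [549.9, -158.1, 349.6]
tool_rot: [0.466, -0.532, 0.532, -0.466]
wrist_force: [0.6, 0.8, 0.0]
width: 85.6
```

```bash
python3 -c "
from h import *
delta((548,-158,330),-104.7)"
```

```text
t 2.1 pos [ 549.9 -158.1  349.6] yaw -97.59 q [-0.46  0.48  0.84  1.9  -0.44  0.95 -1.11]
cm [ 0.02  1.96 -0.19] turn [-0.01  1.19 -0.  ]
```

Request:
step_arm:
  rows:
    - [0,1,-0.1,0,0.6,0]
    - [0,2,-0.2,0,1.2,0]
    - [0,3.5,-0.2,0,1.2,0]
    - [0,3.5,-0.2,0,1.2,0]

```text
t: 2.5
eef_pos: [547.4, -155.1, 312.5]
tool_rot: [-0.435, 0.559, -0.557, 0.433]
wrist_force: [-0.4, 1.1, 0.7]
width: 85.4
```

```bash
python3 -c "
from h import *
snap('top','t1');snap('side','s1')
a=cv2.imread('pics/t1.png')[120:240,270:410];b=cv2.imread('pics/s1.png')[170:310,270:410]
cv2.imwrite('pics/c1.png',np.hstack([cv2.resize(a,(400,343)),cv2.resize(b,(400,343))]))
delta((548,-158,255),-104.7)"
```

```text
t 2.6 pos [ 548.  -155.6  314.4] yaw -104.34 q [-0.45  0.54  0.83  1.93 -0.51  0.89 -1.18]
cm [0.23 5.94 0.06] turn [0.01 0.06 0.  ]
```

View pics/c1.png

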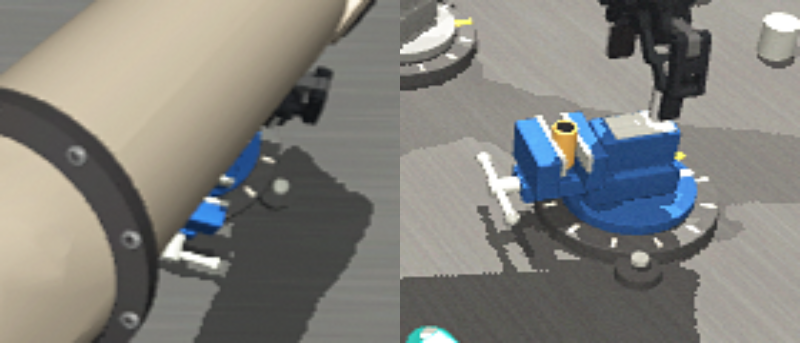

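```bash
python3 -c "
from h import *
for z in(141,154):
  print(proj('s1',(548-.25*45,-155.6-.97*45,z)),proj('s1',(548+.25*45,-155.6+.97*45,z)))
crop('s1',300,150,400,250,6,'c2')"
```

```text
[361.52562092 222.93382299] [346.51123251 197.39456758]
[362.29679929 218.40631928] [347.08690332 192.96637911]
```

View pics/c2.png

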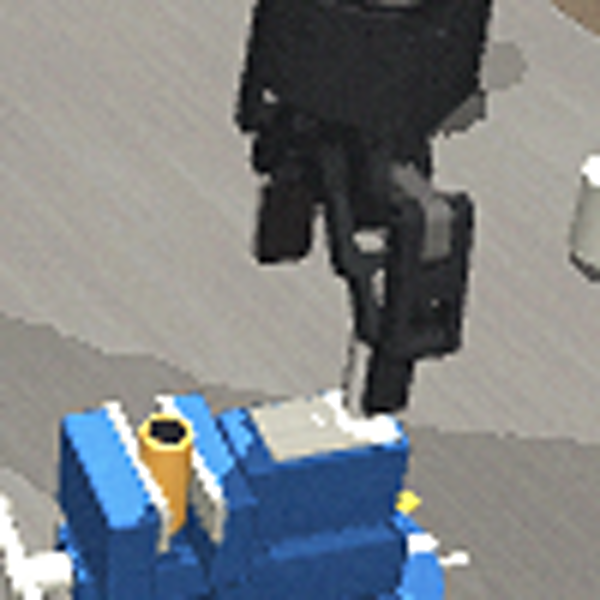

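Request:
step_arm:
  rows:
    - [0.2,1,0,0,0,0]
    - [0.2,2.5,0,0,0,0]
    - [0.2,4,0,0,0,0]
    - [0.2,5.2,0,0,0,0]
    - [0.2,6.2,0,0,0,0]
    - [0.2,6.4,0,0,0,0]
    - [0.2,6.4,0,0,0,0]

```text
t: 3.3
eef_pos: [547.5, -158.0, 250.3]
tool_rot: [-0.433, 0.559, -0.559, 0.433]
wrist_force: [-0.2, -0.4, 0.4]
width: 85.2
```

Request:
step_arm:
  rows:
    - [0,0,0,0,0,0]
    - [0,0,0,0,0,0]
    - [0,0,0,0,0,0]
    - [0,0,0,0,0,0]
    - [0,0,0,0,0,0]
    - [0,0,0,0,0,0]
    - [0,0,0,0,0,0]
    - [0,0,0,0,0,0]
  hand: -1

```text
t: 4.1
eef_pos: [547.3, -159.1, 251.6]
tool_rot: [0.433, -0.558, 0.56, -0.433]
wrist_force: [-2.7, -3.4, 5.6]
width: 35.0
```

```bash
python3 -c "
from h import *
snap('side','s2');crop('s2',300,150,400,250,6,'c3')
delta((548,-158,255),-14.7);s=robot.state();print(s['width'],s['wrist_force'],s['torque'])"
```

```text
t 4.15 pos [ 547.3 -159.1  251.6] yaw -104.48 q [-0.38  0.62  0.75  1.97 -0.59  0.78 -1.11]
cm [-0.12 -0.34  0.04] turn [  0.   -14.96   0.02]
34.99112844711198 [-1.83882992 -2.25306467  5.78632307] [-0.63643669  0.52019633  0.07937793]
```

View pics/c3.png

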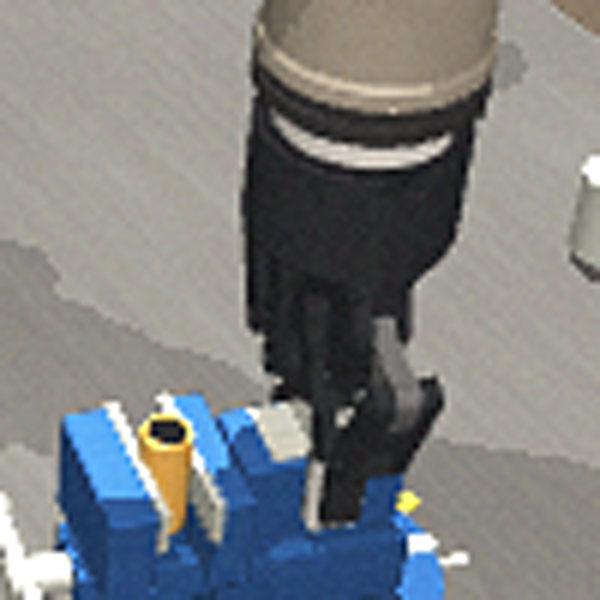

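Request:
step_arm:
  rows:
    - [0,0,0,0,-0.7,0]
    - [0,0,0,0,-1.4,0]
    - [0,0,0,0,-2.1,0]
    - [0,0,0,0,-2.8,0]
    - [0,0,0,0,-3.5,0]
    - [0,0,0,0,-4.2,0]
    - [0,0,0,0,-4.9,0]
    - [0,0,0,0,-5.6,0]
    - [0,0,0,0,-6.3,0]
    - [0,0,0,0,-7.0,0]

```text
t: 5.15
eef_pos: [547.3, -159.9, 251.6]
tool_rot: [0.605, -0.366, 0.367, -0.604]
wrist_force: [-0.8, -4.5, 1.6]
width: 35.2
```

```bash
python3 -c "
from h import *
delta((547.5,-158.5,251),-14.7);s=robot.state();print(s['width'],s['wrist_force'],s['torque'])"
```

```text
t 5.15 pos [ 547.3 -159.9  251.6] yaw -62.46 q [-0.25  0.56  0.55  1.96 -0.43  0.73 -0.53]
cm [-0.11  0.06  0.08] turn [ 0.01 -7.96  0.03]
35.17781816011832 [-0.76684458 -4.47904146  1.60784853] [-0.77009845  0.20870898 -0.35213365]
```

Request:
step_arm:
  rows:
    - [0,0,0,0,-0.8,0]
    - [0,0,0,0,-1.6,0]
    - [0,0,0,0,-2.4,0]
    - [0,0,0,0,-3.2,0]
    - [0,0,0,0,-4.0,0]
    - [0,0,0,0,-4.8,0]
    - [0,0,0,0,-5.6,0]
    - [0,0,0,0,-6.4,0]
    - [0,0,0,0,-7.2,0]
    - [0,0,0,0,-8.0,0]

```text
t: 6.15
eef_pos: [547.9, -160.3, 251.6]
tool_rot: [0.703, -0.087, 0.09, -0.7]
wrist_force: [2.6, -6.5, -1.0]
width: 35.1
```

Request:
step_arm:
  rows:
    - [0,0,0,0,0,0]
    - [0,0,0,0,0,0]
    - [0,0,0,0,0,0]

```text
t: 6.45
eef_pos: [547.9, -160.3, 251.6]
tool_rot: [0.703, -0.088, 0.091, -0.7]
wrist_force: [1.3, -7.1, -0.3]
width: 35.6
```

```bash
python3 -c "
from h import *
snap('side','s3');crop('s3',280,150,400,270,5,'c4')
delta((547.5,-158.5,251),-14.7);s=robot.state();print(s['width'],s['wrist_force'],s['torque'])"
```

```text
t 6.5 pos [ 547.9 -160.3  251.6] yaw -14.54 q [-0.08  0.52  0.33  1.95 -0.25  0.71  0.15]
cm [-0.09  0.06  0.16] turn [0.03 0.03 0.04]
35.07250296866952 [ 2.1141162  -6.59789533  0.03794969] [-1.02209782 -0.12778725  0.13059145]
```

View pics/c4.png

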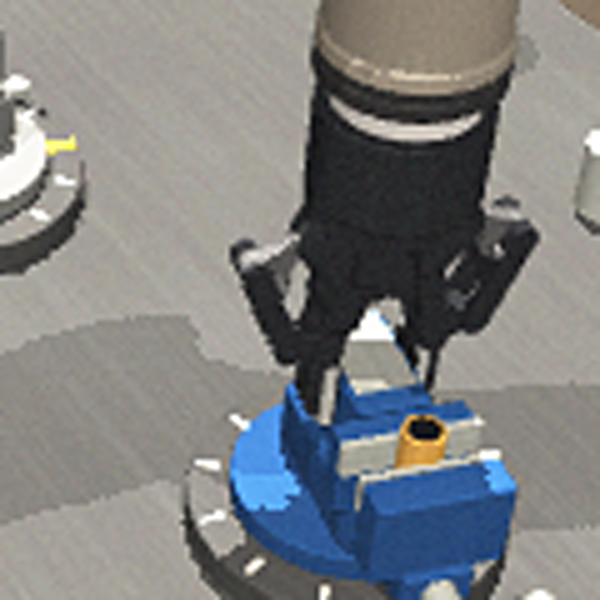

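The vise has turned with the gripper, and the jaws now face the side camera. Next I let go and lift straight up.

Request:
step_arm:
  rows:
    - [0,0,0,0,0,0]
    - [0,0,0,0,0,0]
    - [0,0,0,0,0,0]
    - [0,0,0,0,0,0]
    - [0,0,0,0,0,0]
    - [0,0,0,0,0,0]
    - [0,0,0,0,0,0]
  hand: 1

```text
t: 7.2
eef_pos: [547.5, -157.9, 250.7]
tool_rot: [-0.701, 0.089, -0.089, 0.702]
wrist_force: [0.9, -0.5, -0.0]
width: 85.6
```

Request:
step_arm:
  rows:
    - [0,-1,0,0,0,0]
    - [0,-2.5,0,0,0,0]
    - [0,-4.5,0,0,0,0]
    - [0,-7,0,0,0,0]
    - [0,-10,0,0,0,0]
    - [0,-13,0,0,0,0]
    - [0,-16,0,0,0,0]

```text
t: 7.9
eef_pos: [547.2, -158.1, 413.5]
tool_rot: [-0.701, 0.089, -0.09, 0.701]
wrist_force: [0.2, 0.5, -0.0]
width: 85.6
```

Request:
step_arm:
  rows:
    - [0,0,4,0,0,0]
    - [0,0,8,0,0,0]
    - [0,0,12,0,0,0]
    - [0,0,16,0,0,0]
    - [0,0,20,0,0,0]
    - [0,0,24,0,0,0]
    - [0,0,28,0,0,0]
    - [0,0,32,0,0,0]

```text
t: 8.7
eef_pos: [627.4, 153.4, 412.5]
tool_rot: [-0.701, 0.088, -0.09, 0.702]
wrist_force: [-0.3, -0.4, 0.3]
width: 85.6
```

```bash
python3 -c "
from h import *
snap('top','t4');snap('side','s4');crop('t4',290,125,390,225,6,'c5')
a=cv2.imread('pics/s4.png');cv2.imwrite('pics/c6.png',a)
delta((547.5,-158.5,251),-14.7);s=robot.state();print(s['width'],s['wrist_force'],s['torque'])"
```

```text
t 8.8 pos [627.2 159.6 411.7] yaw -13.9 q [-0.56  0.43  0.29  1.64 -0.14  1.09 -0.47]
cm [ -0.1   15.94 -32.85] turn [-0.04  0.13  0.  ]
85.42499197341462 [ 0.18080199  0.22637824 -0.48903504] [-0.01672632  0.0192339  -0.02152732]
```

View pics/c5.png

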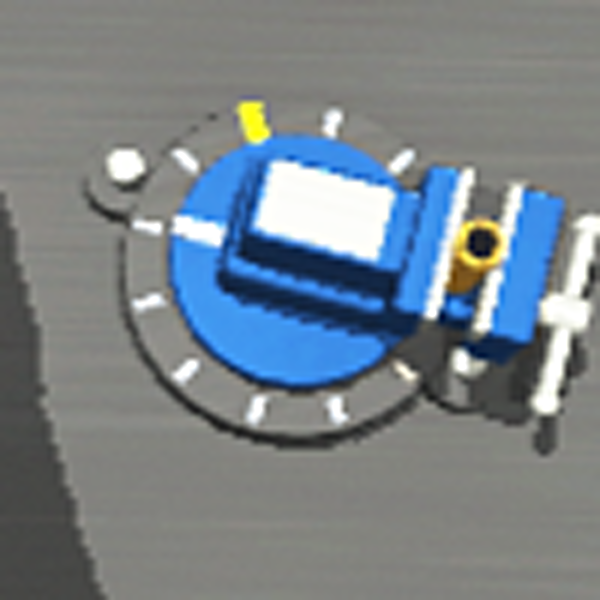

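View pics/c6.png

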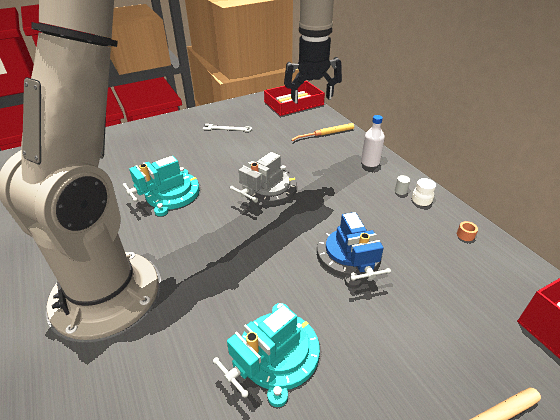

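The pointer, at crop pixel (198,230), stands on the tick at (148,228). That is the second tick anticlockwise from the yellow mark at (254,120), so 60°. The gripper is clear and nothing else has moved.

Request:
step_arm:
  rows:
    - [0,0,0,0,0,0]
    - [0,0,0,0,0,0]
    - [0,0,0,0,0,0]

```text
t: 9.1
eef_pos: [627.3, 150.1, 411.4]
tool_rot: [0.702, -0.09, 0.09, -0.701]
wrist_force: [-0.5, -0.1, -0.2]
width: 84.9
```

```bash
python3 -c "
from h import *
c=np.array([548.5,-157.6]);p=atz('t4',290+198/6,125+230/6,28)[:2]-c;print(np.degrees(np.arctan2(p[1],p[0]))-15.7)
print(robot.job_done())"
```

```text
58.47867710658001
the job is handed in; nothing more can be done
None
```

The blue vise now rests in its 60 degree click, and I handed the job in at about 9 s. It started one click clockwise of the yellow mark (−30°). I gripped the anvil from above, turned it 90° anticlockwise (three clicks), let go and lifted clear.

- **Angle:** in the last top view the pointer stands on the second tick anticlockwise of the yellow mark. The pixel reading gave 58.5°, which I take as 60° within pixel error.
- **Grey vise:** the arm never touched it, and it looks unmoved in the last side view.
- **Robot:** the gripper is open and clear of everything. The wrist forces I read were all under 10 N.
- **Disagreement:** the tool frame's y axis, not z, turned out to point down along the fingers, as the measured orientation and the text's "y points along the fingers" both say; I planned the moves on that. No check failed.

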